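Snap a relay module onto the mounting rail of the bench stand

ROBOT

A 6-joint arm with a two-finger parallel gripper is mounted at the origin on a cart in front of the work surface, level with it; the furniture and walls round the work are solid. World frame = base frame: x ahead of the robot, y to its left, z up, the work surface at z = 0. Lengths are in m, angles in degrees, forces in N, time in s.
With the tool pointing down it reaches from about 0.375 to 0.9 m from the base axis. Payload 3.1 kg.
Tool frame: the origin (TCP) lies at the very end of the fingers, on their centre line; the grasp point (between the pads) lies 19 mm behind it; z points along the fingers, y is the direction in which the jaws open and shut (so a half turn about z gives the same grasp; the last joint's range is limited). The gripper opens to 85 mm and grips with 20 to 120 N. Pads are 22 mm wide; open, the fingers measure 114 mm over their backs; the gripper's body (76 mm by 85 mm) begins 54 mm behind the grasp point. The pads swing forward as they close: fully open they stand 13 mm farther back than shut.
Start: joints at [-83.967, 30.224, 82.088, -0, 67.689, -10.227], TCP at [0.175, -0.6, 0.231] pointing down, gripper open.
Joint ranges: [-176.69, 176.69], [-43.24, 126.21], [12.49, 139.97], [-82, 262], [0, 151.66], [-163.58, 163.58]. Speed limits (degrees/s): [159.86, 159.86, 180, 180, 180, 180].

INTERFACE

Orientations are given as a 3x3 rotation matrix whose columns are the frame's x, y, z axes.
In Python, from station import status, capture, order, find_in, place_of gives the robot as it stands.
- The arm moves only by the tool apply_moves, never from a script. Its argument "series" is a list of rows, each a list of 3 entries, a list of its own where there are three numbers: the closure, from 0 (fully open) to 1 (shut), then the shift along the tool's x, y, z in units of 25 mm (1.0 is 25 mm), then the turn, a rotation vector about the tool's x, y, z in units of 6 degrees (1.0 is 6 degrees). A call has 1 to 12 rows; each row is the pose to reach, as a shift and turn from the pose commanded when the call began, along the tool's axes at that moment; what a row does not reach only later rows make up. A row lasts 1/8 s, in which the tool goes at most 62.5 mm and 10.7 degrees, less where a joint would pass 70% of its speed; a pose out of reach is approached as far as the arm can. A call with a gripper value outside its range is refused whole. The fingers move at their own pace and stop on an object; "squeeze" is the grip in N (left out, the last holds). Time passes only in rows, so rows that repeat a pose let the fingers close. It gives the time, the measured TCP pose, the force and the opening at its end, in the units of the state.
- status.get_state(): the state, without advancing time (a new reading comes with each control period).
- capture(name): name is "scene" or "top"; returns a dict with "image" (384x512x3 uint8, red, green, blue), "range_z" (384x512 float32, m along the optical axis (not along the pixel's ray), 0 where there is no reading), "vertical_fov" (degrees; the focal length in pixels is half the picture's height over the tangent of half this angle, whatever the lens; pixels are square), "cx", "cy" (the principal point, pixels), "camera_from_world" (4x4, takes a point from world to camera coordinates). Camera axes: x right, y down, z forward; pixel columns grow to the right and rows downward; lengths in m; the calibration is good to about 2 mm. A picture is of the moment at which its call begins.
- order.close_job(): hands the job in, once; it reports no verdict.
Trained networks look in a picture, given as the dict that the camera call returned (one of the last four; its "shot" number tells which), for a name from the list of things; names that differ only in an ending like _2 or _b are one class to them, and where a whole thing is asked for, a point or a joint stands for the part that bears it (a point fixed in the world has none). Each returns a list of dicts, best first, with "p" (0 to 1); they miss things now and then, are a little off and sometimes report something else, mostly with a low value. They report only what shows in the picture. A call takes as long as a camera call. They do not tell look-alikes from the thing itself.
- find_in(query, picture): "bbox" ([left, top, right, bottom] in pixels, round what is visible of it).
- place_of(query, picture): "point" ([column, row] in pixels: a listed point, or the origin of a listed thing).
The state is a dict: "clock": time; "joint_pos": joint angles; "dq": joint speeds; "tau": joint torques, N m; "tool_pos": TCP position; "tcp_rot": TCP orientation; "ft_force": force on the tool from outside, world axes, zero at the start; "wrist_torque": the same for the moment, N m; "finger_gap": opening from 0.0 (shut) to 1.0 (fully open).
Only numpy, scipy, OpenCV 4.12 (cv2) and the standard library are available. Lean on these libraries where they do the work, as an engineer would, in place of code of your own. Each camera call takes 0.05 s, during which the arm holds its last target.

TASK

Mount the loose relay module on the free stretch of the metal rail of the sloping stand: hook its fixed lip under the rail's upper edge while the spring-clip end is still raised, then tilt that end down until the foot clip snaps under the lower edge, so that the module sits fully home and square on the rail. Work gently, feeling for contact: press the module against the stand with no more than 40 N, and leave the other things on the worktop where they stand. Let go of the module at the end.

Things in the scene. Friction and masses are not known exactly. Their poses are not given: they have to be found in the camera images.
- back_plate: Sloping aluminium plate of the fixed stand, 125 mm along the slope x 200 mm wide, slope 25 degrees. Origin at the centre of its upper face, 46 mm above the worktop; own x up the slope (away from the robot), y to the left along the rail, z out of the plate. Carries the rail, see rail_nominal.
- rail_nominal (a point): Point of the plate's middle, 15 mm out of it, same axes: nominal centre of the rail's top. The steel top-hat rail runs along y, 196 mm long, 35 mm wide over its flanges (edges 17.5 mm up and down the slope from its centre line). Clamped in slots: the true centre line is up to 4 mm up or down the slope from here, unmeasured, so feel for the edge. It does not shift.
- stand: The whole fixed stand with plate and rail; origin under its grey 130 x 210 mm foot. Flanges: 2 mm thick with rounded edges, tops 15 mm off the plate, 13 mm free below, 6 mm overhang outside the rail's web. Rail's left end: two terminal blocks (from y = +75 mm of the plate outward, 56 mm high off the plate); right end: end bracket (from y = -89, 37 high). Between them the rail is free.
- module_mid (a point): Middle of the loose grey relay module, 30 mm above its underside; own x to the end with the fixed lip, y across, z up to its front. Width 36 mm (y), flat parallel sides to grasp. Heights above the underside: lower housing x -45 to +39 mm, 8 to 26 high; tall front x -7 to +35, up to 56. So at the foot end (x -45 to -7) a flat step 26 high, a good place to press.
- module_base (a point): Centre of the module's underside, 30 mm below module_mid, same axes; all heights count from here. Beneath is a recess for the rail: x -18.5 to +18.5, ceiling 8 mm high, which rests on the flange tops when home: underside then parallel to the plate and 7 mm off it, module x up the slope, recess wall (x = +18.5) against the rail's upper edge.
- lip_tip (a point): Top of the fixed lip's tip, at module x = +14, height 3.1 mm, same axes. The lip juts back from the recess wall at x = +18.5; the slot between lip and ceiling is 3 mm high at the wall, 4.9 mm at the mouth. The lip-end foot reaches x = +26, height 0. The lip slides in with the module tilted about 15 to 20 degrees, foot end off the plate.
- module: The whole loose relay module with its clip, 0.11 to 0.21 kg; origin and axes as module_base. Stands on its underside on the worktop at the start, lip end away from the robot (turned up to 30 degrees). Hooked and let go, it hangs by itself, the clip lying on the rail's lower edge 10 to 12 degrees from parallel.
- foot_clip (a joint): How far the spring clip's nose is pushed back, 0 to 0.005 m; spring 3.6 N at 0, 6.3 N at 2.2 mm. Black clip at the foot end, pull tab at module x = -49 mm; nose juts to x = -14.2, top 4.4 mm high, slanted below. Reads near 0 before and after the snap, more while the nose rides over the rail's lower edge. To snap it press about 5 to 10 N on the step (leverage nearly doubles this at the rail).
- timer: Bystander: flat white timer, 66 x 66 x 19 mm; origin at the centre of its underside.
- calculator: Bystander: black calculator, 74 x 120 x 13 mm; origin at the centre of its underside.
- small_bottle: Bystander: small capped reagent bottle, 36 mm across, 60 mm high; origin at the centre of its underside.
- bottle: Bystander: capped reagent bottle, 48 mm across, 78 mm high; origin at the centre of its underside.
- cup: Bystander: lidded specimen cup, 64 mm across, 66 mm high; origin at the centre of its underside.
There are look-alikes about, which are no part of the job. What is shaped like the module but blue is not meant.

How it is judged (in metres and radians):
On the way:
1. the lip is down behind the rail's upper edge, below its flange, with the foot end still raised (x of lip_tip in the frame of back_plate between 0.006 and 0.0205 m and z of lip_tip in the frame of back_plate between 0.004 and 0.0135 m and y of lip_tip in the frame of back_plate between -0.085 and 0.07 m and angle between the z axis of module_mid and the z axis of back_plate, either way round between 0.13 and 0.8 rad and angle between the y axis of module_mid and the y axis of back_plate, either way round below 0.2 rad), for 0.2 s.
At the end, for the whole second after the job is handed in: On the free stretch of the rail, lip end up the slope: module parallel to the plate within 3.4 deg, square within 4.5 deg, underside 5 to 8.8 mm above the plate (7 is home), lip under the upper flange, clip sprung out under the lower (pushed in < 1.5 mm); at rest, let go; bystanders upright (angle between the z axis of module_mid and the z axis of back_plate, either way round below 0.06 rad and angle between the x axis of module_mid and the x axis of back_plate, either way round below 0.08 rad and z of module_base in the frame of back_plate between 0.005 and 0.0088 m and y of module_base in the frame of back_plate between -0.075 and 0.06 m and x of lip_tip in the frame of back_plate between 0.006 and 0.0205 m and value of joint foot_clip below 0.0015 m and linear speed of module below 0.02 m/s and contact force between the fingers and module below 0.3 N and angle between each of timer, calculator, small_bottle, bottle, cup's own z axis and vertical below 0.3 rad); the robot touches nothing.
It fails at once if the module is pressed against the stand or rail with more than 40 N (contact force between module and stand above 40 N).
It fails at once if a bystander (timer, calculator, bottle, small bottle or cup) is pushed more than 30 mm away (distance of any of timer, calculator, small_bottle, bottle, cup from where it was at the start of the episode above 0.03 m).
It also fails if it takes over 54 s, if anything falls off the work surface, if the arm or the gripper's body presses on something with over 40 N, if the wrist force passes 120 N, or if a joint passes its speed limit or range.

## Working session

There is one attempt and no reset: what is moved stays moved. The work goes in short steps, Python scripts to look and compute and a tool call to move; the robot and the scene stay as the last step left them, time stands still between calls to the robot, and variables do not carry over. Pictures are saved under pics/ and viewed, and the job is handed in when it is done.

Besides the shell and the picture viewer there is one more tool, called after "Call:" in YAML: its name, and indented under it one key for each argument. apply_moves: Moves the arm, as the interface text tells. Its arguments: {"type":"object","properties":{"series":{"type":"array","items":{"type":"array"}},"squeeze":{"type":"number"}},"required":["series"]}

```bash
ls; mkdir -p pics
cat > h.py <<'E'
import numpy as np, cv2
from station import status, capture, order, find_in, place_of
def K(c):
    h=c["image"].shape[0]; f=h/2/np.tan(np.radians(c["vertical_fov"])/2); return f
def world(c,u,v,z=None):
    f=K(c); z=z if z is not None else c["range_z"][int(round(v)),int(round(u))]
    p=np.array([(u-c["cx"])/f*z,(v-c["cy"])/f*z,z,1]); return (np.linalg.inv(c["camera_from_world"])@p)[:3]
def cloud(c):
    f=K(c); z=c["range_z"].astype(float); v,u=np.mgrid[:z.shape[0],:z.shape[1]]
    P=np.stack([(u-c["cx"])/f*z,(v-c["cy"])/f*z,z,np.ones_like(z)],-1)@np.linalg.inv(c["camera_from_world"]).T
    P=P[...,:3]; P[z==0]=np.nan; return P
def proj(c,p):
    f=K(c); q=c["camera_from_world"]@np.append(p,1); return q[0]/q[2]*f+c["cx"],q[1]/q[2]*f+c["cy"]
def ray(c,u,v):
    f=K(c); T=np.linalg.inv(c["camera_from_world"]); d=T[:3,:3]@np.array([(u-c["cx"])/f,(v-c["cy"])/f,1]); return T[:3,3],d
def atz(c,u,v,z):
    o,d=ray(c,u,v); return o+d*(z-o[2])/d[2]
E
python3 - <<'E'
from h import *
print(status.get_state())
for n in ("scene","top"):
    c=capture(n); cv2.imwrite(f"pics/{n}0.png",c["image"][...,::-1]); print(n,K(c),c["cx"],c["cy"],np.round(np.linalg.inv(c["camera_from_world"]),3).tolist())
    for q in ("module","stand","timer","calculator","small_bottle","bottle","cup"):
        print(q,[(np.round(d["bbox"]).tolist(),round(d["p"],2)) for d in find_in(q,c)][:3])
    for q in ("module_mid","module_base","lip_tip","back_plate","rail_nominal"):
        print(q,[(np.round(d["point"],1).tolist(),round(d["p"],2)) for d in place_of(q,c)][:3])
    np.savez(f"{n}0.npz",**c)
E
```

```text
pics
{'clock': 0.0, 'joint_pos': array([-8.39661054e+01,  3.02803584e+01,  8.21554341e+01,  2.08102373e-04,
        6.76885609e+01, -1.02286116e+01]), 'dq': array([-0.01664334,  0.03112628,  0.04392836,  0.08535746, -0.01687158,
        0.02003313]), 'tau': array([ 2.68511103e-04, -4.42349696e+01, -1.78027314e+01, -1.97132949e-04,
        8.37496365e-03, -1.98491148e-05]), 'tool_pos': array([ 0.17496449, -0.59927795,  0.23032396]), 'tcp_rot': array([[ 9.59989183e-01,  2.80036995e-01, -2.24801367e-04],
       [ 2.80036815e-01, -9.59986834e-01,  2.15870482e-03],
       [ 3.88710859e-04, -2.13528594e-03, -9.99997645e-01]]), 'ft_force': array([-0.09430484, -0.11341139, -0.10934267]), 'wrist_torque': array([-0.05520327, -0.03705926,  0.02304294]), 'finger_gap': 0.9972172750068863}
scene 356.4494937028124 264.6417915356127 194.8109746780897 [[-0.722, -0.255, 0.643, -0.233], [-0.692, 0.284, -0.664, 0.754], [-0.014, -0.924, -0.382, 0.531], [0.0, 0.0, 0.0, 1.0]]
module [([255.0, 191.0, 281.0, 212.0], 0.91), ([298.0, 179.0, 316.0, 200.0], 0.54), ([334.0, 186.0, 348.0, 198.0], 0.54)]
stand [([1
[... 902 characters left out ...]
], 0.58), ([283.0, 160.0, 304.0, 196.0], 0.57)]
stand [([342.0, 176.0, 360.0, 209.0], 0.74), ([186.0, 132.0, 265.0, 191.0], 0.6)]
timer [([163.0, 228.0, 190.0, 250.0], 0.73)]
calculator [([264.0, 212.0, 310.0, 248.0], 0.67)]
small_bottle []
bottle [([305.0, 140.0, 326.0, 158.0], 0.75)]
cup [([130.0, 187.0, 157.0, 209.0], 0.86)]
module_mid [([391.8, 216.6], 0.85), ([353.6, 193.1], 0.81), ([290.5, 174.6], 0.65)]
module_base [([293.3, 177.7], 0.84), ([387.4, 216.4], 0.68), ([347.7, 189.8], 0.67)]
lip_tip [([293.4, 175.9], 0.6), ([350.2, 187.0], 0.57), ([314.2, 152.3], 0.27)]
back_plate [([223.0, 161.5], 0.74), ([323.7, 229.0], 0.53), ([225.0, 161.6], 0.21)]
rail_nominal [([224.6, 162.6], 0.92)]
```

Run:
```python
import cv2
a=cv2.imread("pics/top0.png")[120:270,110:430]; cv2.imwrite("pics/topcrop.png",cv2.resize(a,None,fx=2.5,fy=2.5,interpolation=cv2.INTER_CUBIC))
a=cv2.imread("pics/scene0.png")[160:290,150:370]; cv2.imwrite("pics/scenecrop.png",cv2.resize(a,None,fx=3.5,fy=3.5,interpolation=cv2.INTER_CUBIC))
```

```text
(no output)
```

View pics/topcrop.png

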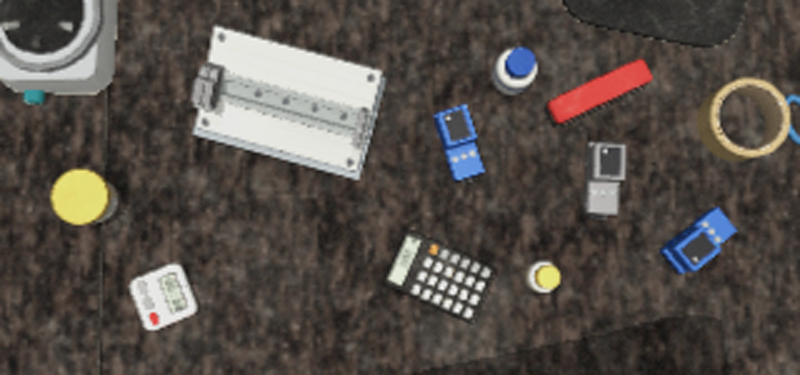

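View pics/scenecrop.png

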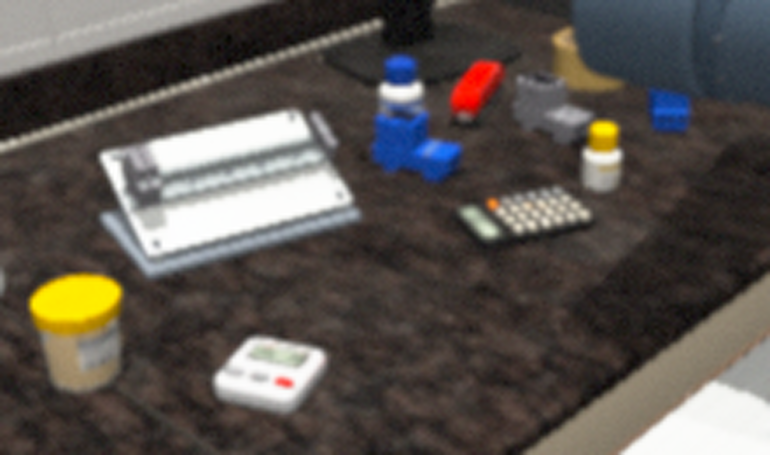

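Run:
```python
from h import *
for n in ("top","scene"):
    c=dict(np.load(n+"0.npz")); P=cloud(c)
    if n=="top":
        print("module z mm"); print(np.round(P[174:216:1,338:366,2]*1000).astype(int))
        print("table noise",np.nanstd(P[200:215,200:240,2]),np.nanmedian(P[200:215,200:240,2]))
        img=c["image"][120:270,110:430]; 
    # plate plane
    # white mask
    im=c["image"].astype(int); b=(185,130,266,192) if n=="top" else (178,188,256,240)
    m=np.zeros(im.shape[:2],bool); m[b[1]:b[3],b[0]:b[2]]=1
    m&=im.min(-1)>150
    Q=P[m]; Q=Q[np.isfinite(Q[:,0])]
    for k in range(5):
        ce=np.median(Q,0); A=np.c_[Q[:,:2],np.ones(len(Q))]; s=np.linalg.lstsq(A,Q[:,2],rcond=None)[0]; r=Q[:,2]-A@s; Q=Q[abs(r)<max(2*np.median(abs(r)),.002)]
    g=np.linalg.norm(s[:2]); print(n,len(Q),"slope",np.degrees(np.arctan(g)),"yaw",np.degrees(np.arctan2(s[1],s[0])),"std",r.std(),s)
    ys,xs=np.nonzero(m); print(cv2.minAreaRect(np.c_[xs,ys].astype(np.float32)))
```

```text
module z mm
[[-5  2  3 ... -4  2 -2]
 [ 1  0  0 ...  1 -3 -1]
 [ 0  3  4 ...  0 -1  2]
 ...
 [ 3  3  4 ...  4  6  0]
 [ 1  2  0 ...  2  4  1]
 [ 0  0 -1 ...  2  2  1]]
table noise 0.002024191166987569 0.0013618788112748081
top 1394 slope 24.89460396800752 yaw -15.305230108517135 std 0.0010952290630605731 [ 0.44761106 -0.12249645 -0.21433426]
((223.8192138671875, 160.49615478515625), (72.5326919555664, 44.20372009277344), 15.255120277404785)
scene 850 slope 24.856271968392615 yaw -15.406619430218436 std 0.0010919968344129656 [ 0.44660995 -0.12307239 -0.21362796]
((213.44119262695312, 213.26470947265625), (36.1378059387207, 69.60771942138672), 75.96376037597656)<stdin>:5: RuntimeWarning: invalid value encountered in cast
```

Run:
```python
import cv2
a=cv2.imread("pics/top0.png")[125:200,180:270]; cv2.imwrite("pics/t1.png",cv2.resize(a,None,fx=8,fy=8,interpolation=cv2.INTER_NEAREST))
a=cv2.imread("pics/top0.png")[170:220,330:370]; cv2.imwrite("pics/t2.png",cv2.resize(a,None,fx=10,fy=10,interpolation=cv2.INTER_NEAREST))
```

```text
(no output)
```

View pics/t1.png

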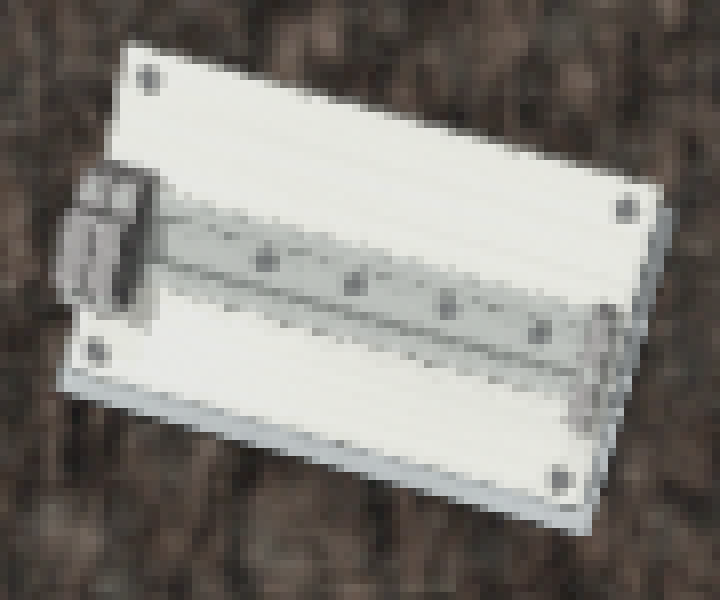

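View pics/t2.png

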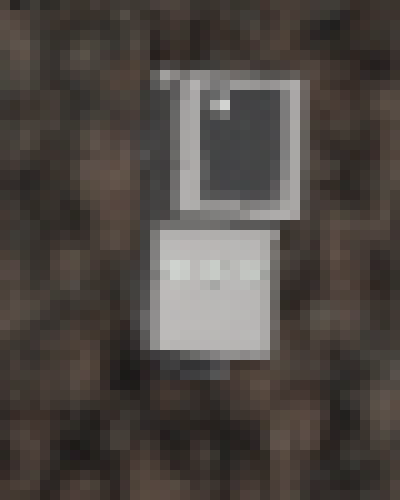

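```bash
cat >> h.py <<'E'
def Rz(a): a=np.radians(a); return np.array([[np.cos(a),-np.sin(a),0],[np.sin(a),np.cos(a),0],[0,0,1]])
def Ry(a): a=np.radians(a); return np.array([[np.cos(a),0,np.sin(a)],[0,1,0],[-np.sin(a),0,np.cos(a)]])
E
python3 - <<'E'
from h import *
from scipy.optimize import least_squares
c=dict(np.load("top0.npz")); s=dict(np.load("scene0.npz"))
u=lambda x,y,f,ox,oy:(x/f-.5+ox,y/f-.5+oy)
T=[u(*p,8,180,125) for p in [(124,42),(664,186),(582,507),(70,368)]]
obj=np.array([[62.5,100,0],[62.5,-100,0],[-62.5,-100,0],[-62.5,100,0]])/1000
def f(p):
    R=Rz(p[2])@Ry(-25); 
    return np.concatenate([np.array(proj(c,R@o+[p[0],p[1],.046]))-t for o,t in zip(obj,T)])
r=least_squares(f,[.5,.1,-15]); print("plate",r.x,np.round(r.fun,2))
p=r.x; np.save("plate.npy",p)
R=Rz(p[2])@Ry(-25)
im=s["image"][160:290,150:370,::-1].copy(); im=cv2.resize(im,None,fx=3.5,fy=3.5,interpolation=cv2.INTER_CUBIC)
def dot(P,col):
    a=proj(s,P); cv2.circle(im,(int((a[0]-150+.5)*3.5),int((a[1]-160+.5)*3.5)),3,col,1)
for o in obj: dot(R@o+[p[0],p[1],.046],(0,0,255))
M=[u(*q,10,330,170) for q in [(172,80),(300,80),(300,218),(172,218),(270,358),(150,358)]]
mo=np.array([[35,18,56],[35,-18,56],[-7,-18,56],[-7,18,56],[-45,-18,26],[-45,18,26]])/1000
def g(p):
    return np.concatenate([np.array(proj(c,Rz(p[2])@o+[p[0],p[1],0]))-t for o,t in zip(mo,M)])
r=least_squares(g,[.4,-.2,0]); print("module",r.x,np.round(r.fun,2))
q=r.x; np.save("mod.npy",q)
for o in mo: dot(Rz(q[2])@o+[q[0],q[1],0],(0,255,0))
cv2.imwrite("pics/ov.png",im)
# depth clusters of module
P=cloud(c)[174:212,340:364].reshape(-1,3); Pm=(P-[q[0],q[1],0])@Rz(q[2])
for lo,hi in((.048,.065),(.02,.032)):
    k=Pm[(Pm[:,2]>lo)&(Pm[:,2]<hi)]; print(len(k),np.percentile(k,[3,50,97],axis=0)*1000)
E
```

```text
plate [  0.61779062   0.11516072 -15.16845628] [ 0.41  0.28 -0.3   0.01 -0.01 -0.21 -0.1  -0.09]
module [ 0.52838502 -0.25824199 -1.05039832] [ 0.09 -0.48 -0.24 -0.26 -0.12  0.38  0.16  0.16  0.16  0.21 -0.04 -0.01]
194 [[ -5.45968317 -19.85594881  49.90813594]
 [ 14.79584876   0.2253763   56.95944913]
 [ 34.93201522  15.86128659  60.30541303]]
182 [[-43.7962542  -18.89985343  21.95508068]
 [-23.07472061   1.56260293  26.50562288]
 [ 26.44184879  16.12074479  30.68463587]]
```

View pics/ov.png

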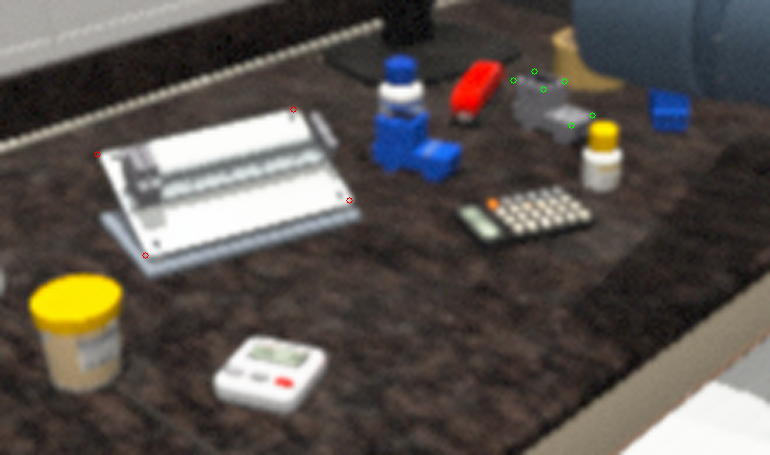

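View pics/top0.png

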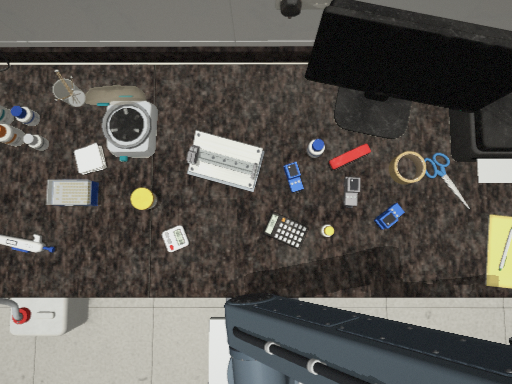

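View pics/scene0.png

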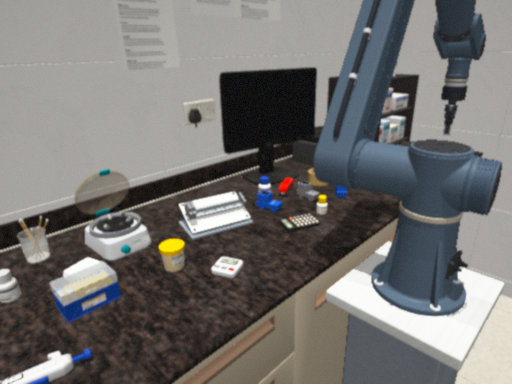

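```bash
cat >> h.py <<'E'
from scipy.spatial.transform import Rotation as Ro
import json,os
# commanded pose kept in cmd.json
def getcmd():
    d=json.load(open("cmd.json")); return np.array(d["p"]),np.array(d["R"])
def setcmd(p,R): json.dump({"p":list(map(float,p)),"R":np.array(R).tolist()},open("cmd.json","w"))
def row(pt,Rt,p,R):
    sh=R.T@(np.array(pt)-p)/.025; tu=np.degrees(Ro.from_matrix(R.T@Rt).as_rotvec())/6
    return np.round(sh,3),np.round(tu,3)
def apply(p,R,sh,tu):
    return p+R@(np.array(sh)*.025), R@Ro.from_rotvec(np.radians(np.array(tu)*6)).as_matrix()
DOWN=np.diag([1.,-1,-1])
E
python3 - <<'E'
from h import *
R0=Rz(16.261)@DOWN; p0=np.array([.175,-.6,.231]); print(R0)
setcmd(p0,R0)
q=np.load("mod.npy"); Rm=Rz(q[2])
gp=Rm@np.array([.014,0,.018])+[q[0],q[1],0]; print("grasp tcp",gp)
for dz in (.16,.06,0): print(dz,row(gp+[0,0,dz],Rm@DOWN,p0,R0))
c=dict(np.load("top0.npz")); P=cloud(c)
sub=P[100:260:1,100:480]
# tall things
for (x0,x1) in ((.3,.45),(.45,.6),(.6,.75),(.75,.9)):
    print(x0,[ (round(y,2),int(np.nanpercentile(P[(P[...,0]>x0)&(P[...,0]<x1)&(P[...,1]>y)&(P[...,1]<y+.1)][:,2],99.5)*1000)) for y in np.arange(-.6,.4,.1) if ((P[...,0]>x0)&(P[...,0]<x1)&(P[...,1]>y)&(P[...,1]<y+.1)).any()])
E
```

```text
[[ 0.95999611  0.28001333  0.        ]
 [ 0.28001333 -0.95999611  0.        ]
 [ 0.          0.         -1.        ]]
grasp tcp [ 0.54238266 -0.25849864  0.018     ]
0.16 (array([17.932, -8.999,  2.12 ]), array([0.   , 0.   , 2.885]))
0.06 (array([17.932, -8.999,  6.12 ]), array([0.   , 0.   , 2.885]))
0 (array([17.932, -8.999,  8.52 ]), array([0.   , 0.   , 2.885]))
0.3 [(np.float64(-0.6), 5), (np.float64(-0.5), 5), (np.float64(-0.4), 59), (np.float64(-0.3), 5), (np.float64(-0.2), 62), (np.float64(-0.1), 17), (np.float64(-0.0), 6), (np.float64(0.1), 6), (np.float64(0.2), 22), (np.float64(0.3), 6)]
0.45 [(np.float64(-0.6), 11), (np.float64(-0.5), 49), (np.float64(-0.4), 58), (np.float64(-0.3), 59), (np.float64(-0.2), 55), (np.float64(-0.1), 60), (np.float64(-0.0), 85), (np.float64(0.1), 56), (np.float64(0.2), 27), (np.float64(0.3), 71)]
0.6 [(np.float64(-0.6), 359), (np.float64(-0.5), 452), (np.float64(-0.4), 49), (np.float64(-0.3), 45), (np.float64(-0.2), 81), (np.float64(-0.1), 56), (np.float64(-0.0), 74), (np.float64(0.1), 101), (np.float64(0.2), 102), (np.float64(0.3), 231)]
0.75 [(np.float64(-0.6), 71), (np.float64(-0.5), 454), (np.float64(-0.4), 454), (np.float64(-0.3), 454), (np.float64(-0.2), 454), (np.float64(-0.1), 6), (np.float64(-0.0), 6), (np.float64(0.1), 6), (np.float64(0.2), 6), (np.float64(0.3), 222)]
```

Call:
apply_moves:
  series:
    - [0,[6,-3,0.5],[0,0,1]]
    - [0,[12,-6,1.5],[0,0,2]]
    - [0,[17.932,-8.999,3],[0,0,2.885]]
    - [0,[17.932,-8.999,4],[0,0,2.885]]
    - [0,[17.932,-8.999,4],[0,0,2.885]]
    - [0,[17.932,-8.999,4],[0,0,2.885]]
    - [0,[17.932,-8.999,4],[0,0,2.885]]
    - [0,[17.932,-8.999,4],[0,0,2.885]]
    - [0,[17.932,-8.999,4],[0,0,2.885]]
    - [0,[17.932,-8.999,4],[0,0,2.885]]

```text
clock: 2.55
tool_pos: [0.5426, -0.258, 0.1311]
tcp_rot: [[1.0, -0.016, -0.001], [-0.016, -1.0, -0.0], [-0.001, 0.0, -1.0]]
ft_force: [-0.1, -0.1, 0.2]
finger_gap: 0.996
```

Run:
```python
from h import *
p,R=getcmd(); p,R=apply(p,R,[17.932,-8.999,4],[0,0,2.885]); setcmd(p,R)
s=status.get_state(); print(s["clock"],p,s["tool_pos"],s["tcp_rot"],R,s["dq"].round(2))
for n in("scene","top"):
    c=capture(n); cv2.imwrite(f"pics/{n}1.png",c["image"][...,::-1])
a=c["image"][140:240,300:420,::-1]; cv2.imwrite("pics/t3.png",cv2.resize(a,None,fx=6,fy=6,interpolation=cv2.INTER_NEAREST))
```

```text
2.55 [ 0.54237026 -0.2584949   0.131     ] [ 0.5426217  -0.25798591  0.13109271] [[ 9.99868066e-01 -1.62323913e-02 -5.99640384e-04]
 [-1.62324964e-02 -9.99868230e-01 -1.70836098e-04]
 [-5.96788291e-04  1.80547219e-04 -9.99999806e-01]] [[ 0.9998324  -0.01830748  0.        ]
 [-0.01830748 -0.9998324   0.        ]
 [ 0.          0.         -1.        ]] [-2.6  -0.99  0.35 -0.57 -0.01 -0.34]
```

View pics/t3.png

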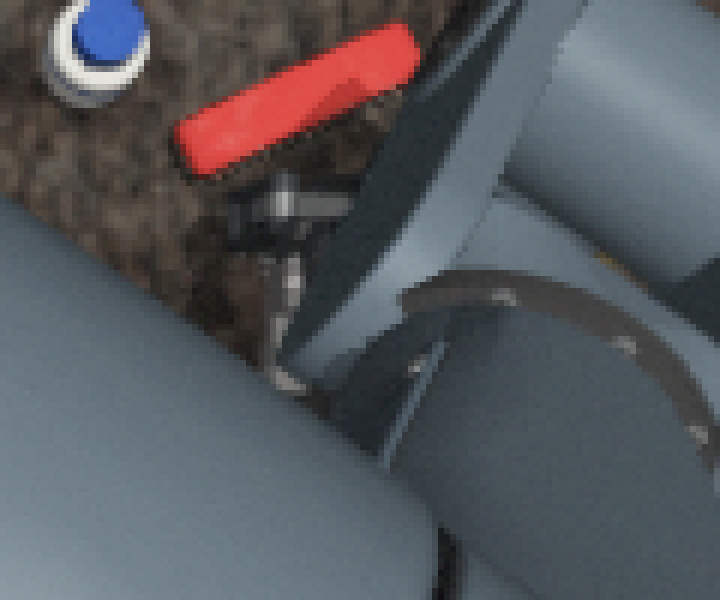

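Call:
apply_moves:
  series:
    - [0,[0,0,1.8],[0,0,0]]
    - [0,[0,0,3.5],[0,0,0]]
    - [0,[0,0,4.52],[0,0,0]]
    - [0,[0,0,4.52],[0,0,0]]
    - [0,[0,0,4.52],[0,0,0]]
    - [1,[0,0,4.52],[0,0,0]]
    - [1,[0,0,4.52],[0,0,0]]
    - [1,[0,0,4.52],[0,0,0]]
    - [1,[0,0,4.52],[0,0,0]]
    - [1,[0,0,4.52],[0,0,0]]
    - [1,[0,0,4.52],[0,0,0]]
  squeeze: 60

```text
clock: 4.03
tool_pos: [0.5433, -0.2592, 0.0195]
tcp_rot: [[1.0, -0.018, 0.002], [-0.018, -1.0, -0.002], [0.002, 0.002, -1.0]]
ft_force: [0.1, -1.0, 6.4]
finger_gap: 0.412
```

Run:
```python
from h import *
p,R=getcmd(); p,R=apply(p,R,[0,0,4.52],[0,0,0]); setcmd(p,R)
s=status.get_state(); print(s["clock"],p,s["tool_pos"],s["finger_gap"],s["ft_force"],s["wrist_torque"])
c=capture("scene"); a=c["image"][150:230,260:380,::-1]; cv2.imwrite("pics/s2.png",cv2.resize(a,None,fx=6,fy=6,interpolation=cv2.INTER_CUBIC))
```

```text
4.025 [ 0.54237026 -0.2584949   0.018     ] [ 0.54327409 -0.25921394  0.01947156] 0.4121750138145557 [ 0.0811941  -1.01362589  6.42423283] [-0.16116578  0.05954121  0.05031297]
```

View pics/s2.png

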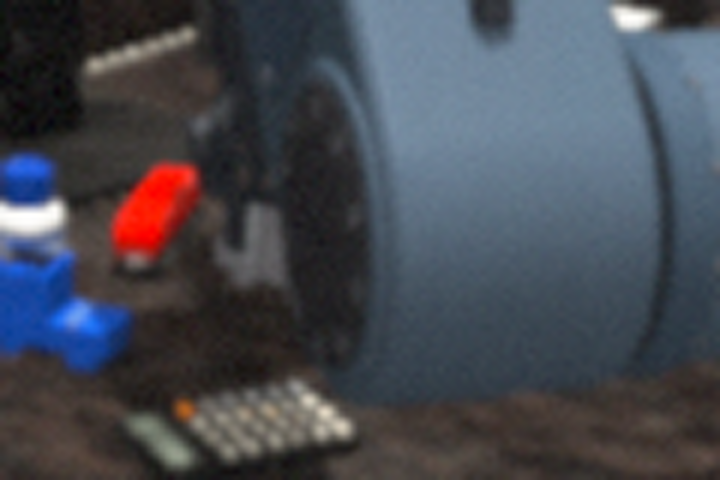

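```bash
cat >> h.py <<'E'
PC=np.load("plate.npy"); C=np.array([PC[0],PC[1],.046]); RP=Rz(PC[2])@Ry(-25)
OFF=np.array([.0149,0,.0195])
def target(bx,by,bz,t):  # module base in plate frame mm, tilt deg -> tcp pose
    Rm=RP@Ry(t); B=C+RP@(np.array([bx,by,bz])/1000); return B+Rm@OFF, Rm@DOWN
def where(p,Rt):  # tcp -> module base in plate (mm), lip tip, tilt, yaw
    Rm=Rt@DOWN; B=p-Rm@OFF; b=RP.T@(B-C)*1000; l=RP.T@(B+Rm@np.array([.014,0,.0031])-C)*1000
    e=Ro.from_matrix(RP.T@Rm).as_euler("ZYX",degrees=True)
    return b.round(2),l.round(2),e.round(2)
def upd(sh,tu):
    p,R=getcmd(); p,R=apply(p,R,sh,tu); setcmd(p,R)
def report():
    s=status.get_state(); p,R=getcmd()
    print("clk",round(s["clock"],2),"gap",round(s["finger_gap"],3),"meas",where(s["tool_pos"],s["tcp_rot"]),"cmd",where(p,R))
    print("tool",s["tool_pos"].round(4),"cmd",p.round(4),"F plate",(RP.T@s["ft_force"]).round(2),"Fworld",s["ft_force"].round(2),"T",s["wrist_torque"].round(3))
E
python3 - <<'E'
from h import *
p,R=getcmd(); 
pt,Rt=target(9,-5,45,17); print(pt); print(row(pt,Rt,p,R))
E
```

```text
[0.61762128 0.11002614 0.11197132]
(array([  2.74 , -14.793,  -3.759]), array([-0.164,  1.327,  2.349]))
```

Call:
apply_moves:
  series:
    - [1,[0,0,-1],[0,0,0]]
    - [1,[0,0,-3],[0,0,0]]
    - [1,[0,0,-5.5],[0,0,0]]
    - [1,[0,-1.5,-7],[0,0,0]]
    - [1,[0.5,-4,-7],[0,0,0.6]]
    - [1,[1,-6.5,-7],[0,0.5,1.2]]
    - [1,[2,-9,-7],[-0.1,1,2]]
    - [1,[2.5,-11.5,-7],[-0.164,1.327,2.349]]
    - [1,[2.74,-13.5,-6.5],[-0.164,1.327,2.349]]
    - [1,[2.74,-14.793,-6],[-0.164,1.327,2.349]]
    - [1,[2.74,-14.793,-5],[-0.164,1.327,2.349]]
    - [1,[2.74,-14.793,-5],[-0.164,1.327,2.349]]

```text
clock: 5.58
tool_pos: [0.6149, 0.1109, 0.1406]
tcp_rot: [[0.957, -0.26, 0.127], [-0.258, -0.966, -0.036], [0.132, 0.002, -0.991]]
ft_force: [-0.6, -0.3, -1.4]
finger_gap: 0.412
```

Run:
```python
from h import *
upd([2.74,-14.793,-5],[-0.164,1.327,2.349]); report()
for n in("scene","top"):
    c=capture(n); cv2.imwrite(f"pics/{n}2.png",c["image"][...,::-1]); np.savez(f"{n}2.npz",**c)
    s=status.get_state(); Rm=s["tcp_rot"]@DOWN; B=s["tool_pos"]-Rm@OFF
    b=(170,100,290,210) if n=="top" else (160,130,280,240)
    k=6
    a=cv2.resize(c["image"][b[1]:b[3],b[0]:b[2],::-1],None,fx=k,fy=k,interpolation=cv2.INTER_CUBIC)
    for o in np.array([[35,18,56],[35,-18,56],[-7,-18,56],[-7,18,56],[-45,-18,26],[-45,18,26],[-45,-18,8],[-45,18,8],[26,18,0],[26,-18,0]])/1000:
        q=proj(c,B+Rm@o); cv2.circle(a,(int((q[0]-b[0]+.5)*k),int((q[1]-b[1]+.5)*k)),3,(0,255,0),1)
    cv2.imwrite(f"pics/{n}2c.png",a)
```

```text
clk 5.58 gap 0.412 meas (array([18.39, -4.97, 72.32]), array([32.67, -4.94, 71.09]), array([ 0.1 , 17.4 , -0.07])) cmd (array([22.12, -5.01, 73.12]), array([36.42, -5.01, 71.99]), array([ 0., 17.,  0.]))
tool [0.6149 0.1109 0.1406] cmd [0.6176 0.11   0.143 ] F plate [-1.05 -0.42 -1.01] Fworld [-0.62 -0.26 -1.36] T [-0.01   0.106 -0.001]
```

View pics/scene2c.png

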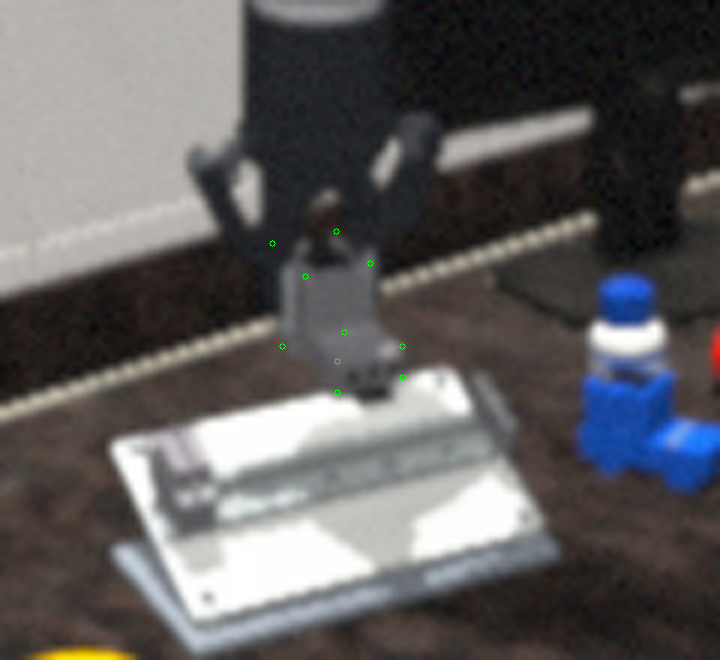

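View pics/top2c.png

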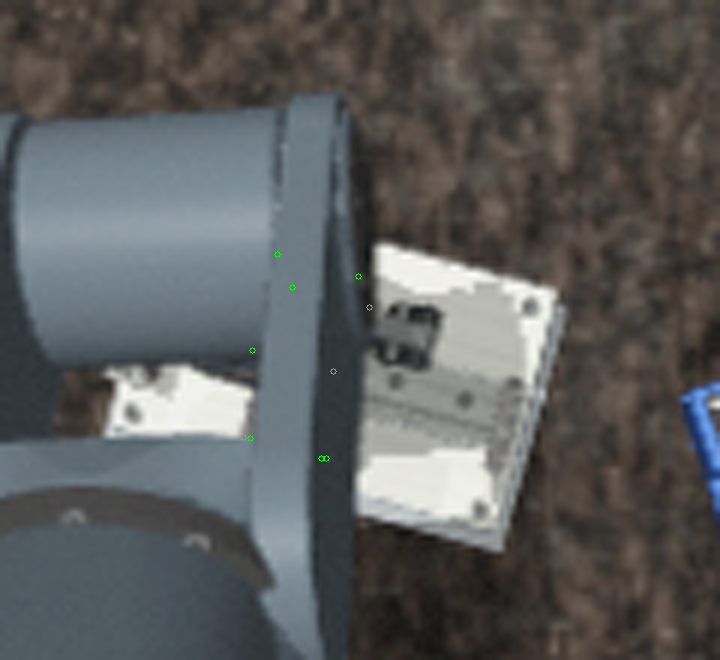

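Run:
```python
from h import *
p,R=getcmd(); 
for bz in (25,18):
    pt,Rt=target(22,-5,bz,30); print(pt,row(pt,Rt,p,R))
```

```text
[0.64149558 0.10355375 0.09608247] (array([ 0.718, -0.   ,  1.996]), array([-0.   , -2.167,  0.   ]))
[0.64435084 0.10277968 0.08973832] (array([ 0.8  , -0.   ,  2.264]), array([-0.   , -2.167,  0.   ]))
```

Call:
apply_moves:
  series:
    - [1,[0.4,0,0.6],[0,-1,0]]
    - [1,[0.718,0,1.2],[0,-2.167,0]]
    - [1,[0.718,0,1.996],[0,-2.167,0]]
    - [1,[0.718,0,1.996],[0,-2.167,0]]
    - [1,[0.718,0,1.996],[0,-2.167,0]]
    - [1,[0.718,0,1.996],[0,-2.167,0]]
    - [1,[0.718,0,1.996],[0,-2.167,0]]
    - [1,[0.718,0,1.996],[0,-2.167,0]]

```text
clock: 6.68
tool_pos: [0.6416, 0.1038, 0.0969]
tcp_rot: [[0.962, -0.261, -0.083], [-0.26, -0.965, 0.023], [-0.086, -0.0, -0.996]]
ft_force: [-0.1, -0.5, -1.7]
finger_gap: 0.414
```

Run:
```python
from h import *
upd([0.718,0,1.996],[0,-2.167,0]); report()
p,R=getcmd()
for bz in (20,17,15,14,13): 
    pt,Rt=target(22,-5,bz,30); print(bz,row(pt,Rt,p,R))
```

```text
clk 6.67 gap 0.414 meas (array([22.36, -4.78, 25.73]), array([36.04, -4.78, 21.43]), array([2.000e-02, 2.996e+01, 2.000e-02])) cmd (array([22.  , -5.01, 25.  ]), array([35.67, -5.01, 20.69]), array([ 0., 30.,  0.]))
tool [0.6416 0.1038 0.0969] cmd [0.6415 0.1035 0.0961] F plate [-0.69 -0.45 -1.6 ] Fworld [-0.07 -0.45 -1.74] T [-0.031 -0.018 -0.031]
20 (array([ 0.1  , -0.   ,  0.173]), array([-0., -0.,  0.]))
17 (array([ 0.16 , -0.   ,  0.277]), array([-0., -0.,  0.]))
15 (array([ 0.2  , -0.   ,  0.346]), array([-0., -0.,  0.]))
14 (array([ 0.22 , -0.   ,  0.381]), array([-0., -0.,  0.]))
13 (array([ 0.24 , -0.   ,  0.416]), array([-0., -0.,  0.]))
```

Call:
apply_moves:
  series:
    - [1,[0.06,0,0.1],[0,0,0]]
    - [1,[0.12,0,0.21],[0,0,0]]
    - [1,[0.16,0,0.277],[0,0,0]]
    - [1,[0.18,0,0.312],[0,0,0]]
    - [1,[0.18,0,0.312],[0,0,0]]
    - [1,[0.18,0,0.312],[0,0,0]]

```text
clock: 7.42
tool_pos: [0.6452, 0.1026, 0.0883]
tcp_rot: [[0.962, -0.262, -0.084], [-0.261, -0.965, 0.023], [-0.087, -0.0, -0.996]]
ft_force: [1.2, 0.2, -2.3]
finger_gap: 0.412
```

Run:
```python
from h import *
upd([0.18,0,0.312],[0,0,0]); report()
```

```text
clk 7.42 gap 0.412 meas (array([22.19, -4.98, 16.29]), array([35.86, -4.98, 11.98]), array([ 0., 30.,  0.])) cmd (array([22.  , -5.01, 16.  ]), array([35.67, -5.01, 11.68]), array([ 0., 30.,  0.]))
tool [0.6452 0.1026 0.0883] cmd [0.6452 0.1026 0.0879] F plate [ 0.04  0.51 -2.53] Fworld [ 1.2   0.21 -2.28] T [-0.011 -0.088 -0.009]
```

Call:
apply_moves:
  series:
    - [1,[0.01,0,0.017],[0,0,0]]
    - [1,[0.02,0,0.035],[0,0,0]]
    - [1,[0.03,0,0.052],[0,0,0]]
    - [1,[0.03,0,0.052],[0,0,0]]
    - [1,[0.03,0,0.052],[0,0,0]]

```text
clock: 8.05
tool_pos: [0.6458, 0.1024, 0.0869]
tcp_rot: [[0.962, -0.262, -0.084], [-0.261, -0.965, 0.023], [-0.087, -0.0, -0.996]]
ft_force: [-0.2, 0.2, -1.9]
finger_gap: 0.415
```

Run:
```python
from h import *
upd([0.03,0,0.052],[0,0,0]); report()
```

```text
clk 8.05 gap 0.415 meas (array([22.12, -4.96, 14.78]), array([35.8 , -4.96, 10.46]), array([ 0., 30.,  0.])) cmd (array([21.99, -5.01, 14.5 ]), array([35.67, -5.01, 10.18]), array([ 0., 30.,  0.]))
tool [0.6458 0.1024 0.0869] cmd [0.6458 0.1024 0.0866] F plate [-0.99  0.2  -1.63] Fworld [-0.15  0.25 -1.89] T [ 0.018 -0.024 -0.004]
```

Call:
apply_moves:
  series:
    - [1,[0.01,0,0.017],[0,0,0]]
    - [1,[0.02,0,0.035],[0,0,0]]
    - [1,[0.03,0,0.052],[0,0,0]]
    - [1,[0.03,0,0.052],[0,0,0]]
    - [1,[0.03,0,0.052],[0,0,0]]

```text
clock: 8.68
tool_pos: [0.6463, 0.1023, 0.0857]
tcp_rot: [[0.961, -0.262, -0.084], [-0.261, -0.965, 0.023], [-0.087, -0.0, -0.996]]
ft_force: [-1.4, -1.4, 0.5]
finger_gap: 0.413
```

Run:
```python
from h import *
upd([0.03,0,0.052],[0,0,0]); report()
```

```text
clk 8.68 gap 0.413 meas (array([22.12, -4.95, 13.46]), array([35.8 , -4.95,  9.14]), array([ 0.  , 30.01,  0.  ])) cmd (array([21.99, -5.01, 13.  ]), array([35.67, -5.01,  8.68]), array([ 0., 30.,  0.]))
tool [0.6463 0.1023 0.0857] cmd [0.6464 0.1022 0.0852] F plate [-0.72 -1.71  0.92] Fworld [-1.45 -1.38  0.53] T [-0.024 -0.002 -0.02 ]
```

Call:
apply_moves:
  series:
    - [1,[0.01,0,0.017],[0,0,0]]
    - [1,[0.014,0,0.024],[0,0,0]]
    - [1,[0.014,0,0.024],[0,0,0]]
    - [1,[0.014,0,0.024],[0,0,0]]

```text
clock: 9.18
tool_pos: [0.6464, 0.1023, 0.0855]
tcp_rot: [[0.961, -0.262, -0.085], [-0.261, -0.965, 0.023], [-0.088, 0.0, -0.996]]
ft_force: [-2.7, 0.4, 6.3]
finger_gap: 0.41
```

Run:
```python
from h import *
upd([0.014,0,0.024],[0,0,0]); report()
p,R=getcmd()
for b in ((22,-5,20,30),(16,-5,21,17),(10,-5,13.3,17)): 
    pt,Rt=target(*b); print(b,row(pt,Rt,p,R))
```

```text
clk 9.18 gap 0.41 meas (array([22.14, -4.95, 13.23]), array([35.81, -4.95,  8.91]), array([1.000e-02, 3.003e+01, 0.000e+00])) cmd (array([22.  , -5.01, 12.3 ]), array([35.67, -5.01,  7.99]), array([ 0., 30.,  0.]))
tool [0.6464 0.1023 0.0855] cmd [0.6467 0.1021 0.0846] F plate [ 0.2 -0.3  6.8] Fworld [-2.68  0.42  6.25] T [-0.006  0.475 -0.046]
(22, -5, 20, 30) (array([-0.154, -0.   , -0.267]), array([-0., -0.,  0.]))
(16, -5, 21, 17) (array([-0.572, -0.   , -0.295]), array([-0.   ,  2.167,  0.   ]))
(10, -5, 13.3, 17) (array([-0.626, -0.   ,  0.091]), array([-0.   ,  2.167,  0.   ]))
```

Run:
```python
from h import *
p,R=getcmd()
for b in ((14,-5,21,17),(13,-5,13.1,17)): 
    pt,Rt=target(*b); print(b,row(pt,Rt,p,R))
```

```text
(14, -5, 21, 17) (array([-0.642, -0.   , -0.255]), array([-0.   ,  2.167,  0.   ]))
(13, -5, 13.1, 17) (array([-0.518, -0.   ,  0.038]), array([-0.   ,  2.167,  0.   ]))
```

Call:
apply_moves:
  series:
    - [1,[-0.1,0,-0.17],[0,0,0]]
    - [1,[-0.154,0,-0.267],[0,0,0]]
    - [1,[-0.4,0,-0.26],[0,1,0]]
    - [1,[-0.642,0,-0.255],[0,2.167,0]]
    - [1,[-0.642,0,-0.255],[0,2.167,0]]
    - [1,[-0.642,0,-0.255],[0,2.167,0]]
    - [1,[-0.57,0,-0.1],[0,2.167,0]]
    - [1,[-0.518,0,0.038],[0,2.167,0]]
    - [1,[-0.518,0,0.038],[0,2.167,0]]
    - [1,[-0.518,0,0.038],[0,2.167,0]]
    - [1,[-0.518,0,0.038],[0,2.167,0]]
    - [1,[-0.518,0,0.038],[0,2.167,0]]

```text
clock: 10.68
tool_pos: [0.6342, 0.1056, 0.0852]
tcp_rot: [[0.956, -0.262, 0.135], [-0.259, -0.965, -0.036], [0.139, -0.0, -0.99]]
ft_force: [0.3, -0.6, -1.1]
finger_gap: 0.411
```

Run:
```python
from h import *
upd([-0.518,0,0.038],[0,2.167,0]); report()
c=capture("scene"); cv2.imwrite("pics/s3.png",cv2.resize(c["image"][130:240,160:280,::-1],None,fx=6,fy=6,interpolation=cv2.INTER_CUBIC))
p,R=getcmd()
for x in (11,9,7,5,3,1,-1,-3,-5): 
    pt,Rt=target(x,-5,13.1,17); print(x,row(pt,Rt,p,R)[0])
```

```text
clk 10.68 gap 0.411 meas (array([13.25, -4.92, 13.5 ]), array([27.54, -4.91, 12.38]), array([1.000e-02, 1.699e+01, 1.000e-02])) cmd (array([13.01, -5.01, 13.1 ]), array([27.31, -5.01, 11.97]), array([ 0., 17.,  0.]))
tool [0.6342 0.1056 0.0852] cmd [0.6341 0.1055 0.0848] F plate [-0.08 -0.52 -1.23] Fworld [ 0.29 -0.62 -1.15] T [0.04  0.072 0.037]
11 [-0.077 -0.     0.024]
9 [-0.153 -0.     0.047]
7 [-0.23 -0.    0.07]
5 [-0.306 -0.     0.094]
3 [-0.383 -0.     0.117]
1 [-0.459 -0.     0.14 ]
-1 [-0.536 -0.     0.164]
-3 [-0.612 -0.     0.187]
-5 [-0.689 -0.     0.211]
```

View pics/s3.png

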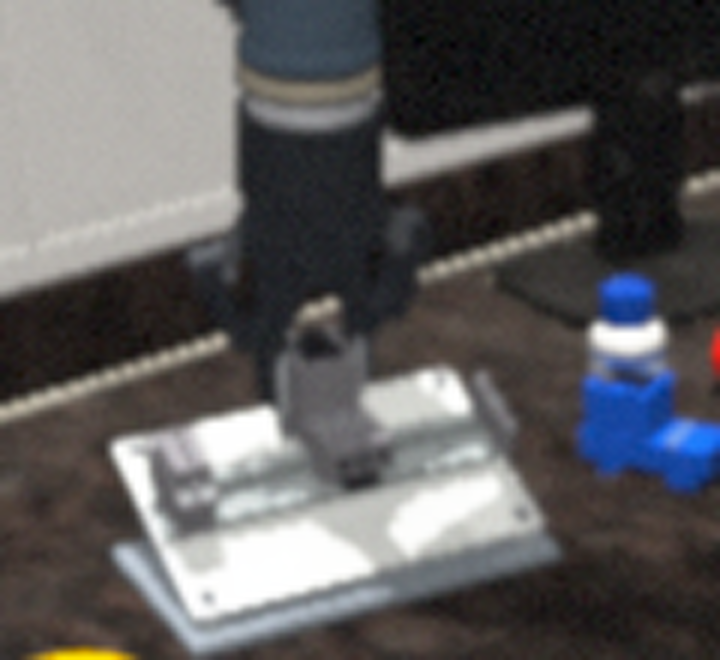

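Run:
```python
from h import *
for n in("top","scene"):
    c=dict(np.load(n+"0.npz")); g=c["image"].mean(-1).astype(np.float32)
    xs=np.arange(-34,34,1.); 
    ys=np.arange(-75,60,2.)
    U=np.array([[proj(c,C+RP@np.array([x,y,15])/1000) for y in ys] for x in xs]).astype(np.float32)
    v=cv2.remap(g,U[...,0],U[...,1],cv2.INTER_LINEAR); pr=np.median(v,1)
    print(n,[(int(x),int(round(float(a)))) for x,a in zip(xs,pr)])
    cv2.imwrite(f"pics/rect_{n}.png",cv2.resize(v[::-1,::-1].astype(np.uint8),None,fx=8,fy=8))
    P=cloud(c); Q=((P-C)@RP*1000).reshape(-1,3); Q=Q[(Q[:,1]>-75)&(Q[:,1]<60)&(abs(Q[:,0])<60)]
    print([(int(x),round(float(np.median(Q[(Q[:,0]>=x)&(Q[:,0]<x+2)][:,2])),1)) for x in range(-40,40,2)])
```

```text
top [(-34, 229), (-33, 228), (-32, 227), (-31, 226), (-30, 226), (-29, 226), (-28, 226), (-27, 226), (-26, 226), (-25, 225), (-24, 224), (-23, 222), (-22, 220), (-21, 212), (-20, 202), (-19, 195), (-18, 190), (-17, 189), (-16, 189), (-15, 188), (-14, 186), (-13, 181), (-12, 173), (-11, 162), (-10, 151), (-9, 149), (-8, 155), (-7, 164), (-6, 176), (-5, 183), (-4, 187), (-3, 188), (-2, 188), (-1, 188), (0, 188), (1, 186), (2, 184), (3, 183), (4, 182), (5, 179), (6, 176), (7, 172), (8, 172), (9, 177), (10, 182), (11, 185), (12, 187), (13, 189), (14, 193), (15, 198), (16, 205), (17, 213), (18, 220), (19, 226), (20, 227), (21, 228), (22, 229), (23, 229), (24, 229), (25, 229), (26, 228), (27, 227), (28, 227), (29, 227), (30, 228), (31, 228), (32, 229), (33, 228)]
[(-40, 1.6), (-38, 1.2), (-36, 2.1), (-34, 1.7), (-32, 1.9), (-30, 2.4), (-28, 1.6), (-26, 1.2), (-24, 3.6), (-22, nan), (-20, 15.3), (-18, 17.0), (-16, 17.0), (-14, 17.2), (-12, 13.1), (-10, 5.1), (-8, 4.5), (-6, 4.2), (-4, 4.6), (-2, 5.3), (0, 4.5), (2, 3.9), (4, 4.7), (6, 12.5), (8, 15.6), (10, 16.3), (12, 15.5), (14, 9.3), (16
[... 286 characters left out ...]
156), (-21, 163), (-20, 170), (-19, 179), (-18, 189), (-17, 198), (-16, 204), (-15, 209), (-14, 213), (-13, 213), (-12, 209), (-11, 205), (-10, 199), (-9, 192), (-8, 182), (-7, 173), (-6, 162), (-5, 152), (-4, 143), (-3, 136), (-2, 129), (-1, 123), (0, 120), (1, 118), (2, 120), (3, 124), (4, 130), (5, 138), (6, 149), (7, 160), (8, 173), (9, 186), (10, 198), (11, 210), (12, 220), (13, 228), (14, 235), (15, 240), (16, 244), (17, 247), (18, 249), (19, 250), (20, 251), (21, 252), (22, 252), (23, 252), (24, 253), (25, 253), (26, 253), (27, 253), (28, 253), (29, 253), (30, 253), (31, 253), (32, 253), (33, 253)]
  return _methods._mean(a, axis=axis, dtype=dtype,
  ret = ret.dtype.type(ret / rcount)
```

View pics/rect_top.png

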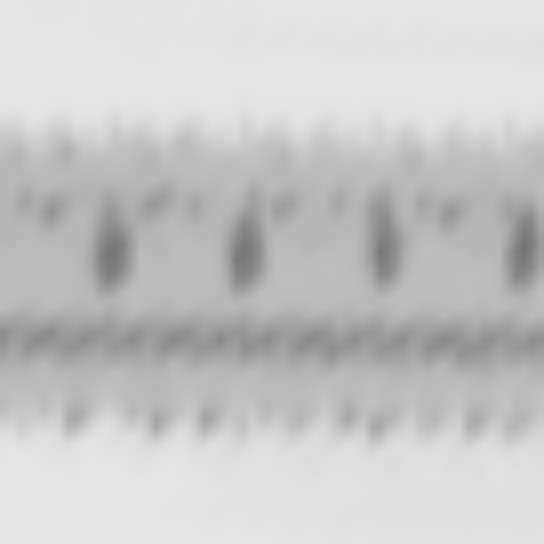

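Call:
apply_moves:
  series:
    - [1,[-0.153,0,0.047],[0,0,0]]
    - [1,[-0.306,0,0.094],[0,0,0]]
    - [1,[-0.383,0,0.117],[0,0,0]]
    - [1,[-0.383,0,0.117],[0,0,0]]
    - [1,[-0.383,0,0.117],[0,0,0]]

```text
clock: 11.35
tool_pos: [0.6256, 0.108, 0.0809]
tcp_rot: [[0.956, -0.262, 0.135], [-0.259, -0.965, -0.036], [0.14, -0.0, -0.99]]
ft_force: [-0.2, -0.1, -1.5]
finger_gap: 0.415
```

Run:
```python
from h import *
upd([-0.383,0,0.117],[0,0,0]); report()
```

```text
clk 11.35 gap 0.415 meas (array([ 3.37, -4.89, 13.36]), array([17.67, -4.89, 12.24]), array([0.000e+00, 1.698e+01, 1.000e-02])) cmd (array([ 3.  , -5.01, 13.1 ]), array([17.29, -5.01, 11.97]), array([ 0., 17.,  0.]))
tool [0.6256 0.108  0.0809] cmd [0.6254 0.1079 0.0805] F plate [-0.74 -0.11 -1.29] Fworld [-0.15 -0.07 -1.48] T [ 0.003  0.132 -0.012]
```

Call:
apply_moves:
  series:
    - [1,[-0.038,0,0.012],[0,0,0]]
    - [1,[-0.077,0,0.023],[0,0,0]]
    - [1,[-0.077,0,0.023],[0,0,0]]
    - [1,[-0.077,0,0.023],[0,0,0]]

```text
clock: 11.85
tool_pos: [0.6237, 0.1084, 0.08]
tcp_rot: [[0.956, -0.262, 0.134], [-0.259, -0.965, -0.036], [0.139, -0.0, -0.99]]
ft_force: [0.1, 0.5, -1.4]
finger_gap: 0.418
```

Run:
```python
from h import *
upd([-0.077,0,0.023],[0,0,0]); report()
```

```text
clk 11.85 gap 0.418 meas (array([ 1.2 , -4.96, 13.39]), array([15.5 , -4.96, 12.26]), array([-0.  , 16.99,  0.  ])) cmd (array([ 0.99, -5.01, 13.11]), array([15.29, -5.01, 11.99]), array([ 0., 17.,  0.]))
tool [0.6237 0.1084 0.08  ] cmd [0.6236 0.1084 0.0797] F plate [-0.63  0.54 -1.22] Fworld [ 0.09  0.54 -1.38] T [ 0.001  0.14  -0.01 ]
```

Free so far. Two mm more per call.

Call:
apply_moves:
  series:
    - [1,[-0.038,0,0.012],[0,0,0]]
    - [1,[-0.077,0,0.023],[0,0,0]]
    - [1,[-0.077,0,0.023],[0,0,0]]
    - [1,[-0.077,0,0.023],[0,0,0]]

```text
clock: 12.35
tool_pos: [0.6219, 0.1089, 0.0792]
tcp_rot: [[0.956, -0.262, 0.134], [-0.259, -0.965, -0.036], [0.139, -0.0, -0.99]]
ft_force: [-0.9, -0.0, -2.0]
finger_gap: 0.41
```

Run:
```python
from h import *
upd([-0.077,0,0.023],[0,0,0]); report()
```

```text
clk 12.35 gap 0.41 meas (array([-0.84, -4.97, 13.4 ]), array([13.46, -4.97, 12.27]), array([ 0.  , 16.99,  0.  ])) cmd (array([-1.02, -5.01, 13.13]), array([13.28, -5.01, 12.  ]), array([ 0., 17.,  0.]))
tool [0.6219 0.1089 0.0792] cmd [0.6219 0.1089 0.0789] F plate [-1.6  -0.27 -1.45] Fworld [-0.88 -0.04 -1.99] T [0.039 0.1   0.019]
```

Call:
apply_moves:
  series:
    - [1,[-0.038,0,0.012],[0,0,0]]
    - [1,[-0.058,0,0.018],[0,0,0]]
    - [1,[-0.058,0,0.018],[0,0,0]]
    - [1,[-0.058,0,0.018],[0,0,0]]

```text
clock: 12.85
tool_pos: [0.6206, 0.1093, 0.0785]
tcp_rot: [[0.956, -0.262, 0.134], [-0.259, -0.965, -0.036], [0.139, -0.0, -0.99]]
ft_force: [0.6, -0.5, -2.8]
finger_gap: 0.415
```

Run:
```python
from h import *
upd([-0.058,0,0.018],[0,0,0]); report()
```

```text
clk 12.85 gap 0.415 meas (array([-2.37, -4.97, 13.38]), array([11.93, -4.97, 12.26]), array([-0., 17.,  0.])) cmd (array([-2.54, -5.01, 13.12]), array([11.76, -5.01, 11.99]), array([ 0., 17.,  0.]))
tool [0.6206 0.1093 0.0785] cmd [0.6205 0.1092 0.0782] F plate [-0.6  -0.33 -2.84] Fworld [ 0.55 -0.49 -2.83] T [0.06  0.074 0.007]
```

Call:
apply_moves:
  series:
    - [1,[-0.019,0,0.006],[0,0,0]]
    - [1,[-0.038,0,0.012],[0,0,0]]
    - [1,[-0.038,0,0.012],[0,0,0]]
    - [1,[-0.038,0,0.012],[0,0,0]]

```text
clock: 13.35
tool_pos: [0.6197, 0.1095, 0.0781]
tcp_rot: [[0.956, -0.262, 0.134], [-0.259, -0.965, -0.036], [0.139, -0.0, -0.99]]
ft_force: [0.3, -0.6, -1.4]
finger_gap: 0.414
```

Run:
```python
from h import *
upd([-0.038,0,0.012],[0,0,0]); report()
```

```text
clk 13.35 gap 0.414 meas (array([-3.37, -4.93, 13.39]), array([10.93, -4.93, 12.26]), array([0.0e+00, 1.7e+01, 1.0e-02])) cmd (array([-3.53, -5.01, 13.11]), array([10.76, -5.01, 11.98]), array([ 0., 17.,  0.]))
tool [0.6197 0.1095 0.0781] cmd [0.6197 0.1095 0.0778] F plate [-0.14 -0.45 -1.45] Fworld [ 0.35 -0.56 -1.37] T [ 0.018  0.084 -0.026]
```

Call:
apply_moves:
  series:
    - [1,[-0.019,0,0.006],[0,0,0]]
    - [1,[-0.038,0,0.012],[0,0,0]]
    - [1,[-0.038,0,0.012],[0,0,0]]
    - [1,[-0.038,0,0.012],[0,0,0]]

```text
clock: 13.85
tool_pos: [0.6194, 0.1096, 0.0779]
tcp_rot: [[0.956, -0.262, 0.136], [-0.259, -0.965, -0.036], [0.14, -0.0, -0.99]]
ft_force: [1.1, -0.6, -0.9]
finger_gap: 0.419
```

Run:
```python
from h import *
upd([-0.038,0,0.012],[0,0,0]); report()
```

```text
clk 13.85 gap 0.419 meas (array([-3.7 , -4.92, 13.35]), array([10.6 , -4.93, 12.24]), array([-0.  , 16.93,  0.02])) cmd (array([-4.53, -5.01, 13.1 ]), array([ 9.77, -5.01, 11.97]), array([ 0., 17.,  0.]))
tool [0.6194 0.1096 0.0779] cmd [0.6188 0.1097 0.0773] F plate [ 0.71 -0.3  -1.35] Fworld [ 1.09 -0.61 -0.92] T [-0.058 -0.165 -0.06 ]
```

Run:
```python
from h import *
p,R=getcmd()
for b in ((-4.2,-5,12.5,15),(-3.8,-5,11.5,12)): 
    pt,Rt=target(*b); print(b,row(pt,Rt,p,R))
```

```text
(-4.2, -5, 12.5, 15) (array([-0.008, -0.   , -0.001]), array([-0.   ,  0.333,  0.   ]))
(-3.8, -5, 11.5, 12) (array([-0.024, -0.   ,  0.004]), array([-0.   ,  0.833,  0.   ]))
```

Call:
apply_moves:
  series:
    - [1,[-0.004,0,0],[0,0.167,0]]
    - [1,[-0.008,0,-0.001],[0,0.333,0]]
    - [1,[-0.016,0,0.001],[0,0.583,0]]
    - [1,[-0.024,0,0.004],[0,0.833,0]]
    - [1,[-0.024,0,0.004],[0,0.833,0]]
    - [1,[-0.024,0,0.004],[0,0.833,0]]

```text
clock: 14.6
tool_pos: [0.6184, 0.11, 0.0776]
tcp_rot: [[0.94, -0.262, 0.217], [-0.255, -0.965, -0.059], [0.225, -0.0, -0.974]]
ft_force: [1.6, -0.9, -2.0]
finger_gap: 0.413
```

Run:
```python
from h import *
upd([-0.024,0,0.004],[0,0.833,0]); report()
```

```text
clk 14.6 gap 0.413 meas (array([-3.51, -4.85, 11.83]), array([10.83, -4.85, 11.96]), array([-1.0e-02,  1.2e+01,  1.0e-02])) cmd (array([-3.81, -5.01, 11.5 ]), array([10.53, -5.01, 11.62]), array([ 0., 12.,  0.]))
tool [0.6184 0.11   0.0776] cmd [0.6182 0.1099 0.0772] F plate [ 0.76 -0.47 -2.53] Fworld [ 1.57 -0.91 -1.97] T [-0.014 -0.177 -0.043]
```

Call:
apply_moves:
  series:
    - [1,[-0.006,0,-0.03],[0,0,0]]
    - [1,[-0.0125,0,-0.059],[0,0,0]]
    - [1,[-0.0125,0,-0.059],[0,0,0]]

```text
clock: 14.98
tool_pos: [0.6181, 0.11, 0.0784]
tcp_rot: [[0.94, -0.262, 0.218], [-0.255, -0.965, -0.059], [0.225, -0.0, -0.974]]
ft_force: [4.5, 0.0, -6.8]
finger_gap: 0.413
```

Run:
```python
from h import *
upd([-0.0125,0,-0.059],[0,0,0]); report()
```

```text
clk 14.97 gap 0.413 meas (array([-3.43, -4.91, 12.73]), array([10.91, -4.91, 12.86]), array([-1.000e-02,  1.198e+01,  1.000e-02])) cmd (array([-3.81, -5.01, 13.01]), array([10.53, -5.01, 13.13]), array([ 0., 12.,  0.]))
tool [0.6181 0.11   0.0784] cmd [0.6176 0.11   0.0785] F plate [ 1.05  1.22 -7.98] Fworld [ 4.5   0.04 -6.79] T [-0.059 -0.453 -0.014]
```

Call:
apply_moves:
  series:
    - [1,[0.0125,0,0.055],[0,0,0]]
    - [1,[0.0125,0,0.055],[0,0,0]]
    - [1,[0.0125,0,0.055],[0,0,0]]
    - [0.45,[0.0125,0,0.055],[0,0,0]]
    - [0.4,[0.0125,0,0.055],[0,0,0]]
    - [0.35,[0.0125,0,0.055],[0,0,0]]
    - [0.3,[0.0125,0,0.055],[0,0,0]]
    - [0.3,[0.0125,0,0.055],[0,0,0]]

```text
clock: 15.98
tool_pos: [0.6182, 0.1099, 0.0776]
tcp_rot: [[0.94, -0.262, 0.217], [-0.255, -0.965, -0.059], [0.225, -0.0, -0.974]]
ft_force: [-0.4, 0.6, -0.3]
finger_gap: 0.702
```

Run:
```python
from h import *
upd([0.0125,0,0.055],[0,0,0]); report()
```

```text
clk 15.97 gap 0.702 meas (array([-3.69, -4.97, 11.91]), array([10.65, -4.97, 12.03]), array([ 0.  , 12.01,  0.  ])) cmd (array([-3.79, -5.01, 11.6 ]), array([10.55, -5.01, 11.72]), array([ 0., 12.,  0.]))
tool [0.6182 0.1099 0.0776] cmd [0.6182 0.1099 0.0773] F plate [-0.62  0.49 -0.04] Fworld [-0.4   0.62 -0.29] T [0.079 0.072 0.059]
```

Call:
apply_moves:
  series:
    - [0.3,[0,0,-0.5],[0,0,0]]
    - [0.3,[0,0,-1.5],[0,0,0]]
    - [0.3,[0,0,-3],[0,0,0]]
    - [0.3,[0,0,-3.2],[0,0,0]]
    - [0.3,[0,0,-3.2],[0,0,0]]

```text
clock: 16.6
tool_pos: [0.6009, 0.1147, 0.1562]
tcp_rot: [[0.94, -0.262, 0.218], [-0.255, -0.965, -0.059], [0.226, -0.0, -0.974]]
ft_force: [0.4, 0.2, 0.5]
finger_gap: 0.698
```

Run:
```python
from h import *
upd([0,0,-3.2],[0,0,0]); report()
for n in("scene","top"):
    c=capture(n); np.savez(f"{n}4.npz",**c)
    b=(160,130,280,240) if n=="scene" else (170,100,290,210)
    a=cv2.resize(c["image"][b[1]:b[3],b[0]:b[2],::-1],None,fx=6,fy=6,interpolation=cv2.INTER_CUBIC)
    Rm=RP@Ry(11); B=C+RP@np.array([-3.5,-5,11.3])/1000
    for o in np.array([[35,18,56],[35,-18,56],[-7,-18,56],[-7,18,56],[-45,-18,26],[-45,18,26]])/1000:
        q=proj(c,B+Rm@o); cv2.circle(a,(int((q[0]-b[0]+.5)*6),int((q[1]-b[1]+.5)*6)),3,(0,255,0),1)
    cv2.imwrite(f"pics/{n}4.png",a)
p,R=getcmd()
def T(x,h,t,m=(-3.5,-5,11.2,11)):
    Rm=RP@Ry(m[3]); B=C+RP@np.array(m[:3])/1000; return B+Rm@np.array([x,0,h])/1000, RP@Ry(t)@DOWN
for h in (70,40,30,26): pt,Rt=T(-29,h,5); print(h,row(pt,Rt,p,R))
```

```text
clk 16.6 gap 0.698 meas (array([13.33, -4.89, 90.75]), array([27.66, -4.89, 90.89]), array([ 0.  , 11.94,  0.02])) cmd (array([12.84, -5.01, 89.85]), array([27.18, -5.01, 89.97]), array([ 0., 12.,  0.]))
tool [0.6009 0.1147 0.1562] cmd [0.6008 0.1146 0.1552] F plate [0.53 0.3  0.27] Fworld [0.44 0.19 0.47] T [0.002 0.129 0.016]
70 (array([-1.79 , -0.   ,  1.214]), array([-0.   ,  1.167,  0.   ]))
40 (array([-1.769, -0.   ,  2.414]), array([-0.   ,  1.167,  0.   ]))
30 (array([-1.762, -0.   ,  2.814]), array([-0.   ,  1.167,  0.   ]))
26 (array([-1.759, -0.   ,  2.973]), array([-0.   ,  1.167,  0.   ]))
```

View pics/scene4.png

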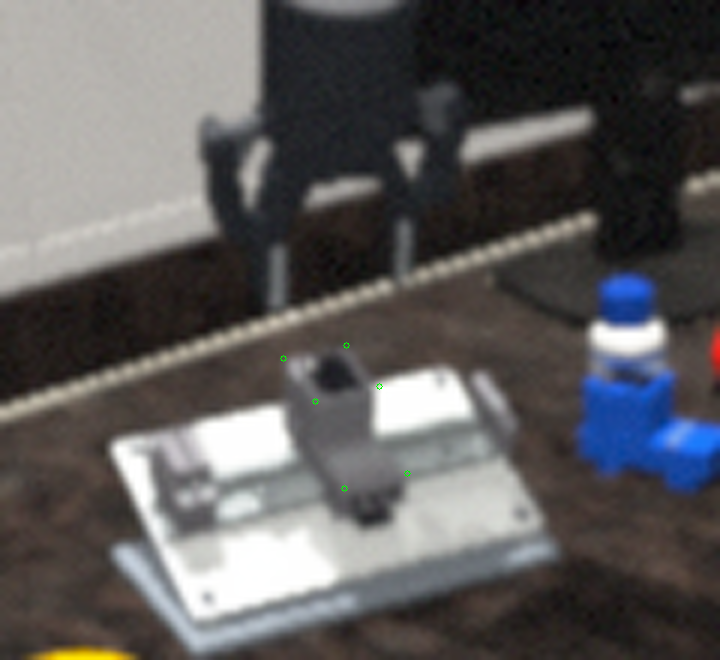

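Call:
apply_moves:
  series:
    - [1,[-0.9,0,0],[0,0.5,0]]
    - [1,[-1.79,0,0.5],[0,1.167,0]]
    - [1,[-1.79,0,1.214],[0,1.167,0]]
    - [1,[-1.79,0,1.214],[0,1.167,0]]
    - [1,[-1.79,0,1.214],[0,1.167,0]]
    - [1,[-1.78,0,1.8],[0,1.167,0]]
    - [1,[-1.769,0,2.3],[0,1.167,0]]
    - [1,[-1.769,0,2.414],[0,1.167,0]]
    - [1,[-1.769,0,2.414],[0,1.167,0]]
    - [1,[-1.769,0,2.414],[0,1.167,0]]

```text
clock: 17.95
tool_pos: [0.5725, 0.1224, 0.0869]
tcp_rot: [[0.907, -0.262, 0.33], [-0.246, -0.965, -0.089], [0.342, -0.0, -0.94]]
ft_force: [0.6, -0.5, -0.4]
finger_gap: 0.003
```

```bash
cat >> h.py <<'E'
def tip():
    s=status.get_state(); p,R=getcmd()
    print("clk",round(s["clock"],2),"gap",round(s["finger_gap"],3),"tip plate",(RP.T@(s["tool_pos"]-C)*1000).round(2),"cmd",(RP.T@(p-C)*1000).round(2),"F",(RP.T@s["ft_force"]).round(2),"T",s["wrist_torque"].round(3))
E
python3 - <<'E'
from h import *
upd([-1.769,0,2.414],[0,1.167,0]); tip()
c=capture("scene"); cv2.imwrite("pics/s5.png",cv2.resize(c["image"][130:240,160:280,::-1],None,fx=6,fy=6,interpolation=cv2.INTER_CUBIC))
p,R=getcmd(); print("plate -z 1mm in tool units",R.T@RP@[0,0,-1]/25)
E
```

```text
clk 17.95 gap 0.003 tip plate [-24.06  -4.91  56.39] cmd [-24.33  -5.01  55.99] F [ 0.45 -0.38 -0.67] T [0.043 0.212 0.007]
plate -z 1mm in tool units [3.48461400e-03 1.92559101e-06 3.98479292e-02]
```

View pics/s5.png

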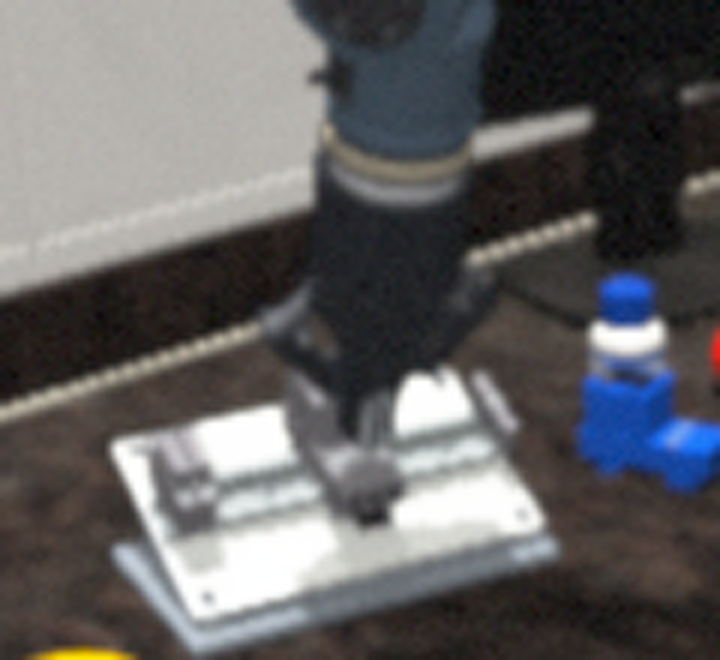

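Call:
apply_moves:
  series:
    - [1,[0.014,0,0.16],[0,0,0]]
    - [1,[0.028,0,0.32],[0,0,0]]
    - [1,[0.0385,0,0.438],[0,0,0]]
    - [1,[0.0385,0,0.438],[0,0,0]]
    - [1,[0.0385,0,0.438],[0,0,0]]

```text
clock: 18.62
tool_pos: [0.5768, 0.1211, 0.0768]
tcp_rot: [[0.907, -0.262, 0.33], [-0.246, -0.965, -0.089], [0.342, -0.0, -0.94]]
ft_force: [-0.2, -0.6, 0.3]
finger_gap: -0.002
```

Run:
```python
from h import *
upd([0.0385,0,0.438],[0,0,0]); tip()
```

```text
clk 18.62 gap -0.002 tip plate [-24.22  -5.01  45.24] cmd [-24.33  -5.01  45.  ] F [ 0.08 -0.67  0.24] T [0.034 0.15  0.01 ]
```

Call:
apply_moves:
  series:
    - [1,[0.0035,0,0.04],[0,0,0]]
    - [1,[0.007,0,0.08],[0,0,0]]
    - [1,[0.0105,0,0.12],[0,0,0]]
    - [1,[0.0105,0,0.12],[0,0,0]]
    - [1,[0.0105,0,0.12],[0,0,0]]

```text
clock: 19.25
tool_pos: [0.5781, 0.1208, 0.0741]
tcp_rot: [[0.907, -0.262, 0.33], [-0.246, -0.965, -0.089], [0.342, -0.0, -0.94]]
ft_force: [-0.4, -0.0, 0.2]
finger_gap: 0.002
```

Run:
```python
from h import *
upd([0.0105,0,0.12],[0,0,0]); tip()
```

```text
clk 19.25 gap 0.002 tip plate [-24.18  -4.96  42.26] cmd [-24.33  -5.01  41.98] F [-0.27 -0.14  0.39] T [0.051 0.124 0.023]
```

Call:
apply_moves:
  series:
    - [1,[0.0035,0,0.04],[0,0,0]]
    - [1,[0.007,0,0.08],[0,0,0]]
    - [1,[0.007,0,0.08],[0,0,0]]
    - [1,[0.007,0,0.08],[0,0,0]]

```text
clock: 19.75
tool_pos: [0.5784, 0.1206, 0.0722]
tcp_rot: [[0.907, -0.262, 0.329], [-0.246, -0.965, -0.09], [0.341, 0.0, -0.94]]
ft_force: [-3.2, 0.5, 2.7]
finger_gap: 0.002
```

Run:
```python
from h import *
upd([0.007,0,0.08],[0,0,0]); tip()
```

```text
clk 19.75 gap 0.002 tip plate [-24.62  -5.08  40.41] cmd [-24.33  -5.01  39.98] F [-1.74 -0.39  3.8 ] T [ 0.182  0.442 -0.018]
```

Call:
apply_moves:
  series:
    - [1,[0.0035,0,0.04],[0,0,0]]
    - [1,[0.0035,0,0.04],[0,0,0]]
    - [1,[0.0035,0,0.04],[0,0,0]]

```text
clock: 20.12
tool_pos: [0.5786, 0.1204, 0.071]
tcp_rot: [[0.907, -0.262, 0.329], [-0.246, -0.965, -0.09], [0.341, 0.001, -0.94]]
ft_force: [-3.6, 1.2, 1.8]
finger_gap: 0.0
```

Run:
```python
from h import *
upd([0.0035,0,0.04],[0,0,0]); tip()
```

```text
clk 20.12 gap 0.0 tip plate [-24.97  -5.2   39.2 ] cmd [-24.33  -5.01  38.97] F [-2.72  0.21  3.22] T [ 0.201  0.694 -0.033]
```

Call:
apply_moves:
  series:
    - [1,[-0.0165,0,0.042],[0,0,0]]
    - [1,[-0.033,0,0.083],[0,0,0]]
    - [1,[-0.033,0,0.083],[0,0,0]]

```text
clock: 20.5
tool_pos: [0.5804, 0.1204, 0.0692]
tcp_rot: [[0.906, -0.262, 0.332], [-0.246, -0.965, -0.089], [0.343, -0.001, -0.939]]
ft_force: [0.3, -0.6, 0.4]
finger_gap: -0.001
```

Run:
```python
from h import *
upd([-0.033,0,0.083],[0,0,0]); tip()
```

```text
clk 20.5 gap -0.001 tip plate [-24.18  -4.76  36.86] cmd [-25.33  -5.01  36.98] F [ 0.54 -0.53  0.2 ] T [0.023 0.14  0.038]
```

Call:
apply_moves:
  series:
    - [1,[-0.0165,0,0.042],[0,0,0]]
    - [1,[-0.0165,0,0.042],[0,0,0]]
    - [1,[-0.0165,0,0.042],[0,0,0]]

```text
clock: 20.88
tool_pos: [0.5793, 0.1205, 0.068]
tcp_rot: [[0.907, -0.262, 0.33], [-0.246, -0.965, -0.089], [0.342, -0.0, -0.94]]
ft_force: [-0.5, -0.3, 0.2]
finger_gap: 0.003
```

Run:
```python
from h import *
upd([-0.0165,0,0.042],[0,0,0]); tip()
```

```text
clk 20.88 gap 0.003 tip plate [-25.63  -4.96  36.22] cmd [-25.83  -5.01  35.97] F [-0.27 -0.4   0.35] T [0.012 0.137 0.006]
```

Call:
apply_moves:
  series:
    - [1,[0.0035,0,0.04],[0,0,0]]
    - [1,[0.007,0,0.08],[0,0,0]]
    - [1,[0.007,0,0.08],[0,0,0]]
    - [1,[0.007,0,0.08],[0,0,0]]

```text
clock: 21.38
tool_pos: [0.5801, 0.1202, 0.0662]
tcp_rot: [[0.907, -0.262, 0.33], [-0.246, -0.965, -0.089], [0.342, -0.0, -0.94]]
ft_force: [0.2, 0.1, 1.0]
finger_gap: 0.001
```

Run:
```python
from h import *
upd([0.007,0,0.08],[0,0,0]); tip()
```

```text
clk 21.38 gap 0.001 tip plate [-25.66  -4.95  34.22] cmd [-25.83  -5.01  33.96] F [0.55 0.19 0.83] T [ 0.021  0.072 -0.017]
```

Call:
apply_moves:
  series:
    - [1,[0.0035,0,0.04],[0,0,0]]
    - [1,[0.0035,0,0.04],[0,0,0]]
    - [1,[0.0035,0,0.04],[0,0,0]]

```text
clock: 21.75
tool_pos: [0.58, 0.1203, 0.0658]
tcp_rot: [[0.907, -0.261, 0.33], [-0.246, -0.965, -0.09], [0.342, 0.0, -0.94]]
ft_force: [-1.7, 0.0, 6.9]
finger_gap: 0.002
```

Run:
```python
from h import *
upd([0.0035,0,0.04],[0,0,0]); tip()
```

```text
clk 21.75 gap 0.002 tip plate [-25.91  -4.92  33.97] cmd [-25.83  -5.01  32.96] F [ 1.45 -0.41  6.99] T [0.056 0.303 0.015]
```

Call:
apply_moves:
  series:
    - [1,[0.002,0,0.02],[0,0,0]]
    - [1,[0.002,0,0.02],[0,0,0]]
    - [1,[0,0,-0.5],[0,0,0]]
    - [1,[0,0,-2],[0,0,0]]
    - [1,[0,0,-4],[0,0,0]]
    - [1,[-2,0,-6],[0,0,0]]
    - [1,[-4,0,-6],[0,0,0]]
    - [1,[-6,0,-6],[0,0,0]]
    - [1,[-6,0,-6],[0,0,0]]
    - [1,[-6,0,-6],[0,0,0]]

```text
clock: 23.0
tool_pos: [0.3962, 0.1709, 0.1556]
tcp_rot: [[0.906, -0.261, 0.332], [-0.246, -0.965, -0.088], [0.344, -0.001, -0.939]]
ft_force: [0.3, -0.6, 0.1]
finger_gap: 0.002
```

Run:
```python
from h import *
from scipy.optimize import least_squares
upd([-6,0,-6],[0,0,0]); tip()
for n in("scene","top"):
    c=capture(n); np.savez(f"{n}6.npz",**c)
    b=(160,130,280,240) if n=="scene" else (170,110,290,210)
    a=cv2.resize(c["image"][b[1]:b[3],b[0]:b[2],::-1],None,fx=6,fy=6,interpolation=cv2.INTER_CUBIC)
    cv2.imwrite(f"pics/{n}6.png",a)
    P=cloud(c); Q=((P-C)@RP*1000).reshape(-1,3); Q=Q[np.isfinite(Q[:,0])]
    for nm,(x0,x1) in dict(step=(-46,-14),top=(-4,30)).items():
        k=Q[(Q[:,0]>x0)&(Q[:,0]<x1)&(abs(Q[:,1]+5)<14)&(Q[:,2]>(25 if nm=="step" else 55))]
        k=k[abs(k[:,2]-np.median(k[:,2]))<5] if len(k) else k
        if len(k)>10:
            A=np.c_[k[:,:2],np.ones(len(k))]; s=np.linalg.lstsq(A,k[:,2],rcond=None)[0]; print(n,nm,len(k),"z med",np.median(k[:,2]).round(1),"tilt x,y deg",np.degrees(np.arctan(s[:2])).round(1))
```

```text
clk 23.0 gap 0.002 tip plate [-160.76   -4.19  195.88] cmd [-162.2    -5.02  195.45] F [ 0.43 -0.52 -0.11] T [0.051 0.102 0.108]
scene step 68 z med 34.6 tilt x,y deg [1.2 1.2]
scene top 66 z med 65.5 tilt x,y deg [ 0.2 -1. ]
top step 91 z med 35.3 tilt x,y deg [1.3 1.2]
top top 119 z med 65.7 tilt x,y deg [-0.   0.7]
```

View pics/scene6.png

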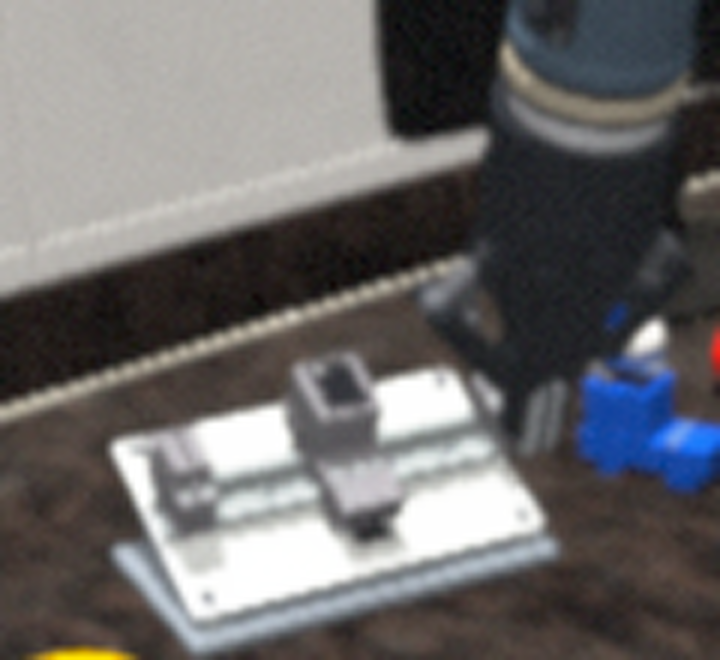

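View pics/top6.png

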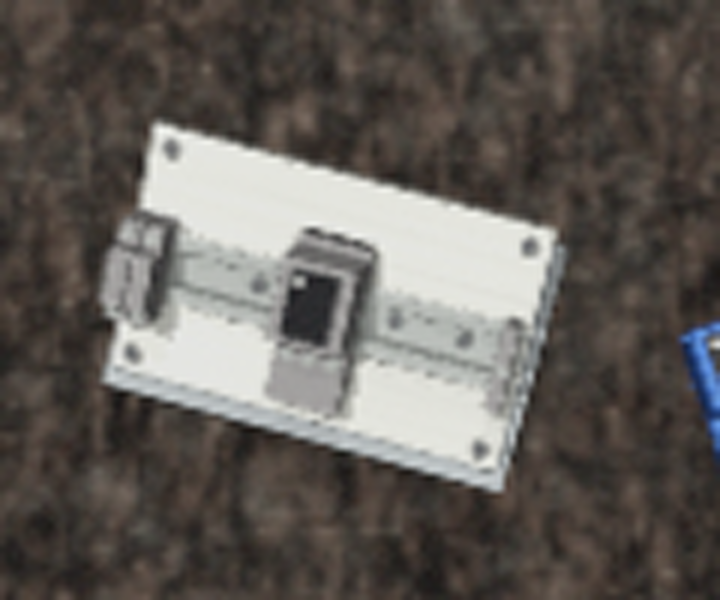

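Run:
```python
from h import *
for n in ("top","scene"):
    c=dict(np.load(n+"6.npz"))
    P=cloud(c); Q=((P-C)@RP*1000).reshape(-1,3); Q=Q[np.isfinite(Q[:,0])]
    k=Q[(abs(Q[:,0]-14)<30)&(abs(Q[:,1]+5)<25)&(Q[:,2]>60)&(Q[:,2]<70)]
    print(n,cv2.minAreaRect(k[:,:2].astype(np.float32)))
c0=dict(np.load("top0.npz")); c=capture("top")
for q in ("timer","calculator","bottle","cup"):
    a=find_in(q,c0) if False else None; print(q,[np.round(d["bbox"]).tolist() for d in find_in(q,c)][:1])
s=status.get_state(); print(s["clock"],s["dq"].round(2),s["ft_force"].round(2))
order.close_job()
```

```text
top ((12.674554824829102, -3.403249740600586), (35.551055908203125, 42.9348258972168), 89.6182632446289)
scene ((9.881783485412598, -3.3219261169433594), (42.79728317260742, 35.82603454589844), 1.7425265312194824)
timer []
calculator [[266.0, 215.0, 311.0, 246.0]]
bottle [[308.0, 143.0, 324.0, 156.0]]
cup [[131.0, 191.0, 154.0, 208.0]]
23.35 [ 0.22  0.04  0.32 -0.14 -0.07  0.06] [ 0.25 -0.87  0.03]
the job is handed in; nothing more can be done
```

I mounted the grey relay module on the free stretch of the rail, let go of it and handed the job in at about 23 s of the 54 s allowed. No verdict was reported.

- **Hooking:** I touched the plate lightly to get its height. With the module tilted 17°, I slid the lip in until it stopped against the rail's upper edge. A small lift met about 7 N more resistance from the flange, so the lip was under it.
- **Snapping:** I released the module and it hung by itself. I then pressed the step with closed fingers. The force rose to about 4 N, then dropped suddenly, which I read as the clip snapping. Pressing further met firm resistance at about 7 N at the expected home height, followed by a slightly deeper press of about 0.5 mm whose peak force was not read.
- **Forces:** All wrist readings stayed under about 10 N. I only read forces at the end of each move call, so brief peaks in between were not seen.

**Last checks, from camera depth after backing off:**

| Check | Result | Limit |
|---|---|---|
| Parallel to the plate | within about 1.3° | 3.4° |
| Square on the rail | 0.4° (top camera), 1.7° (scene camera) | 4.5° |
| Height of the step and top faces | 34.6–35.7 mm at the step and 65.5–65.7 mm at the top, against 33 and 63 mm; the bare plate itself reads 1.5–2 mm high | – |

- **Bystanders:** The calculator, bottle and cup were found where they started.
- **Not confirmed:** The network missed the timer in the last picture and never found the small bottle. The arm did not work close to either one. The clip's own position was judged from the force drop and the height, not measured directly.

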